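# Snap the label clip onto the sprung rail and slide it up to the stop

### The arm

A 6-joint arm with a two-finger parallel gripper is mounted at the origin on a cart in front of the work surface, level with it; the furniture and walls round the work are solid. World frame = base frame: x ahead of the robot, y to its left, z up, the work surface at z = 0. Lengths are in m, angles in degrees, forces in N, time in s.
With the tool pointing down it reaches from about 0.275 to 0.825 m from the base axis. Payload 5.2 kg.
Tool frame: the origin (TCP) lies at the very end of the fingers, on their centre line; the grasp point (between the pads) lies ctrl.pinch_z behind it (ctrl.pinch_z is the distance from the TCP to the grasp point, in m); z points along the fingers, y is the direction in which the jaws open and shut (so a half turn about z gives the same grasp; the last joint's range is limited). The gripper opens to 93 mm and grips with 3 to 60 N. Pads are 15 mm wide; open, the fingers measure 128 mm over their backs; the gripper's body (75 mm by 188 mm) begins 65 mm behind the grasp point.
Start: joints at [52.151, 14.817, 87.949, -0, 77.235, -11.62], TCP at [0.243, 0.493, 0.219] pointing down, gripper open.
Joint ranges: [-179.93, 179.93], [-52.35, 119.4], [10.71, 147.94], [-69.91, 249.91], [12.55, 155.21], [-178.61, 178.61]. Speed limits (degrees/s): [147.25, 147.25, 180, 180, 180, 180].

### API

Orientations are given as a 3x3 rotation matrix whose columns are the frame's x, y, z axes.
In Python, from station import ctrl, cams, nets gives the robot as it stands.
- The arm moves only by the shell command python3 -m jog 'ROWS' [FORCE]. ROWS is JSON, a list that holds one entry, the list of rows, each a list of 5 numbers: the opening, from 0 (shut) to 1 (fully open), then the shift along the tool's x, y, z in cm, then the turn about the tool's z in rad. A call has 1 to 5 rows; each row shifts and turns the commanded pose from where the row before left it, along the tool's axes as they then stand; what a row does not reach is not made up. A row lasts 1/8 s, in which the tool goes at most 62.5 mm and 10.7 degrees, less where a joint would pass 70% of its speed; a pose out of reach is approached as far as the arm can. A call with a gripper value outside its range is refused whole. The fingers move at their own pace and stop on an object; FORCE is the grip in N (left out, the last holds). Time passes only in rows, so rows that do not move let the fingers close. It gives the time, the measured TCP pose, the force and the opening at its end, in the units of the state.
- ctrl.sense(): the state, without advancing time (a new reading comes with each control period).
- cams.capture(name): name is "scene" or "top"; returns the picture (420x560x3 uint8, blue, green, red); there is no depth.
- cams.calibration(name): a dict with "intrinsics" (3x3 intrinsics, pixels), "extrinsics" (4x4, takes a point from camera to world coordinates). Camera axes: x right, y up, looking along -z (the intrinsics and any distortion apply to the point x, -y, -z); pixel columns grow to the right and rows downward; lengths in m; the calibration is good to about 2 mm. A picture is of the moment at which its call begins. calibration takes no time and is no camera call.
- ctrl.job_done(): hands the job in, once; it reports no verdict.
Trained networks look in the newest picture that a camera, given by its name, has taken for a name from the list of things; names that differ only in an ending like _2 or _b are one class to them, and where a whole thing is asked for, a point or a joint stands for the part that bears it (a point fixed in the world has none). Each returns a list of dicts, best first, with "p" (0 to 1); they miss things now and then, are a little off and sometimes report something else, mostly with a low value. They report only what shows in the picture. A call takes as long as a camera call. They do not tell look-alikes from the thing itself.
- nets.boxes_of(camera, query): "point" ([column, row] in pixels, amid what is visible of it).
The state is a dict: "time": time; "joint_positions": joint angles; "dq": joint speeds; "effort": joint torques, N m; "tool_pos": TCP position; "tcp_rot": TCP orientation; "ft_force": force on the tool from outside, world axes, zero at the start; "moment": the same for the moment, N m; "finger_gap": finger opening in m.
Only numpy, scipy, OpenCV 4.12 (cv2) and the standard library are available. Lean on these libraries where they do the work, as an engineer would, in place of code of your own. Each camera call takes 0.05 s, during which the arm holds its last target. There are 200 camera calls.

### The job

Pick up the label clip and snap it down over the bare middle of the stand's rail until the tube sits fully home in it; the rail is sprung, so do not bottom it out. Then slide the snapped-on clip along the rail towards the stop collar until it has clearly pressed in the collar's soft sprung sleeve, but not all the way, and let go, leaving the clip upright there. Leave the glue bottle, the vial and the loupe where they stand.

Things in the scene. Friction and masses are not known exactly. Their poses are not given: they have to be found in the camera images.
- clip: grey plastic pipe clip with an upright label tab, 75 mm tall, standing on the lips of its two sprung jaws, the same either way round, about 60 g. Origin: centre of its underside, between the lips. Own z up; own y along the axis of its bore, the clip being 24 mm long that way; own x across, from jaw to jaw (35 mm over the lips).
- clip_tab (a point): middle of the tab to grip, 58 mm above the clip's origin; the tab is 14 mm (x) by 22 mm (y) and its free part reaches from 39.5 to 74.5 mm above the origin. Under it is the crown, a flat block 32 mm (x) by 24 mm (y), 31.5 to 39.5 mm above the origin, that fingertips may press on.
- clip_bore (a point): centre of the clip's 25 mm bore, 19 mm above the clip's origin, axes as the clip's; it lies on the rail's centre line when the tube is fully home. The mouth between the lips is about 26 mm wide and narrows to a throat of 15 mm about 9 mm above the lips; the jaws must spring apart to pass the tube.
- rail_mid (a point): point on the rail's centre line, half way along, 88 mm above the table at rest. The rail is a bare level aluminium tube, 25 mm diameter; own y runs along it, z is up. It lies between two black end blocks (inner faces 127 mm to either side of this point, tops 103 mm above the table) over a fixed foot plate 70 x 330 x 12 mm.
- rail (a joint): how far the rail is pushed down on its springs, m: 0 at rest, bottomed out beyond 0.034. It starts to sink at about 2 N and gives 1 mm for each further 0.4 N. The clip snaps on at some 8 to 14 N, so the rail sinks 14 to 30 mm first, then springs back as the push drops at the snap; the jaws then draw the clip home.
- glue_bottle: white glue bottle with an orange pointed cap, 38 mm diameter, 112 mm tall, a bystander; origin at the centre of its underside
- vial_2: clear sample vial with a blue cap, 28 mm diameter, 52 mm tall, a bystander; origin at the centre of its underside
- loupe: black stand loupe, 38 mm diameter, 20 mm tall, a bystander; origin at the centre of its underside
- buffer (a joint): how far the stop's sleeve is pressed in, m: 0 free, 0.010 all the way. A black ring 33 mm across round the tube, standing 12 mm out of a dark steel collar (38 mm across, 14 mm long) on the rail's +y half. The collar's place is not reported: the free sleeve's end face is 23 to 80 mm from rail_mid; feel for it. It yields at 0.5 N plus 0.2 N per mm; the clip drags on the tube with about 1 to 3 N.
Mind the look-alikes: they are no part of the job. What is shaped like the clip but brown or red is not meant.

How it is judged (in metres and radians):
On the way:
1. the clip is snapped fully home on the tube, clear of the stop's sleeve (x of clip_bore in the frame of rail_mid between -0.003 and 0.003 m and z of clip_bore in the frame of rail_mid between -0.003 and 0.003 m and y of clip_bore in the frame of rail_mid above -0.115 m and value of joint buffer below 0.0007 m), for 0.2 s.
At the end, for the whole second after the job is handed in: The tube is fully home in the clip (bore centre within 3 mm of the rail's centre line), the clip stands within 0.2 rad of upright, at rest, on the stop's side of the rail's middle, and holds the stop's sleeve pressed in by 1.5 to 8.5 mm (x of clip_bore in the frame of rail_mid between -0.003 and 0.003 m and z of clip_bore in the frame of rail_mid between -0.003 and 0.003 m and y of clip_bore in the frame of rail_mid above 0 m and value of joint buffer between 0.0015 and 0.0085 m and angle between clip's own z axis and vertical below 0.2 rad and linear speed of clip below 0.02 m/s); the robot touches nothing.
It fails at once if the rail is bottomed out (pushed down more than 34 mm) (value of joint rail above 0.034 m).
It fails at once if the stop's sleeve is pressed in all the way (more than 9.3 mm) (value of joint buffer above 0.0093 m).
It fails at once if a bystander (glue bottle, vial or loupe) is moved more than 20 mm (distance of any of glue_bottle, vial_2, loupe from where it was at the start of the episode above 0.02 m).
It also fails if it takes over 72 s, if anything falls off the work surface, if the arm or the gripper's body presses on something with over 40 N, if the wrist force passes 120 N, or if a joint passes its speed limit or range.

## Working session

There is one attempt and no reset: what is moved stays moved. The work goes in short steps, Python scripts to look and compute and a shell command to move; the robot and the scene stay as the last step left them, time stands still between calls to the robot, and variables do not carry over. Pictures are saved under pics/ and viewed, about 8 in all and at most 12, crops included, and the job is handed in when it is done.

```bash
mkdir -p pics
python3 - <<'E'
from station import ctrl,cams,nets
import cv2,numpy as np
ims=[]
for c in("scene","top"):
    cv2.imwrite(f"pics/{c}0.png",cams.capture(c))
    for q in("clip","clip_tab","rail","buffer","glue_bottle","vial_2","loupe"):
        print(c,q,[(np.round(d["point"]).tolist(),round(d["p"],2)) for d in nets.boxes_of(c,q)][:4])
    k=cams.calibration(c);print(np.round(k["intrinsics"],1).tolist(),np.round(k["extrinsics"],3).tolist(),[x for x in k])
s=ctrl.sense();print(s["time"],s["tool_pos"],np.round(s["tcp_rot"],3).tolist(),ctrl.pinch_z)
E
```

```text
scene clip [([260.0, 229.0], 0.93), ([220.0, 215.0], 0.85), ([238.0, 197.0], 0.67), ([256.0, 208.0], 0.61)]
scene clip_tab [([222.0, 213.0], 0.87), ([257.0, 228.0], 0.75), ([249.0, 207.0], 0.7), ([325.0, 195.0], 0.39)]
scene rail [([370.0, 271.0], 0.56)]
scene buffer [([328.0, 239.0], 0.46), ([223.0, 263.0], 0.28)]
scene glue_bottle [([326.0, 194.0], 0.8)]
scene vial_2 [([226.0, 261.0], 0.86), ([254.0, 207.0], 0.36)]
scene loupe [([234.0, 185.0], 0.37)]
[[449.8, 0.0, 273.7], [0.0, 449.8, 204.1], [0.0, 0.0, 1.0]] [[0.772, 0.293, -0.564, 0.016], [-0.635, 0.387, -0.669, -0.493], [0.022, 0.874, 0.485, 0.55], [0.0, 0.0, 0.0, 1.0]] ['intrinsics', 'extrinsics']
top clip [([196.0, 213.0], 0.62), ([272.0, 236.0], 0.59), ([236.0, 218.0], 0.51)]
top clip_tab [([270.0, 239.0], 0.71), ([237.0, 220.0], 0.62), ([200.0, 214.0], 0.54), ([222.0, 254.0], 0.49)]
top rail [([402.0, 223.0], 0.97)]
top buffer []
top glue_bottle [([267.0, 130.0], 0.77)]
top vial_2 [([299.0, 299.0], 0.66)]
top loupe [([159.0, 186.0], 0.62)]
[[540.3, 0.0, 275.1], [0.0, 540.3, 220.4], [0.0, 0.0, 1.0]] [[-0.002, 0.998, -0.063, 0.486], [-1.0, -0.003, -0.021, 0.125], [-0.022, 0.063, 0.998, 1.08], [0.0, 0.0, 0.0, 1.0]] ['intrinsics', 'extrinsics']
0.8 [0.24308856 0.49338223 0.21866119] [[-0.897, 0.442, 0.0], [0.442, 0.897, 0.0], [-0.0, 0.0, -1.0]] 0.0188
```

View pics/scene0.png

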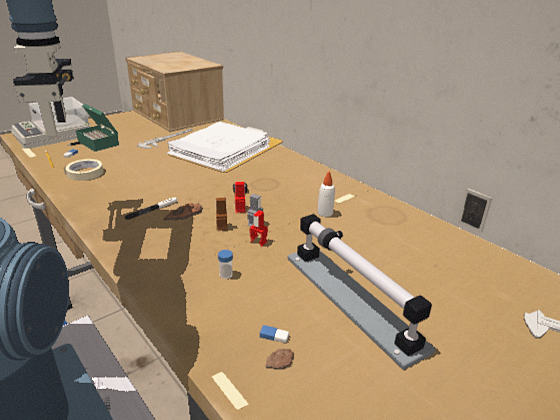

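View pics/top0.png

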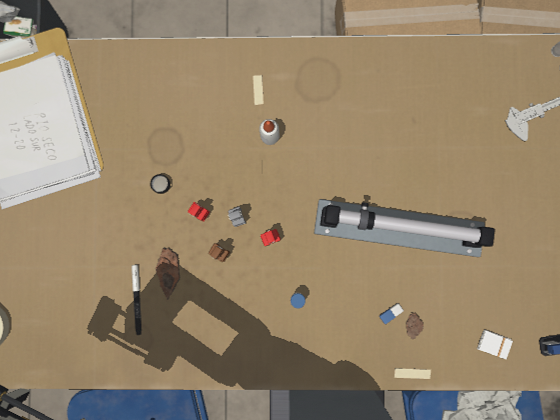

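The scene view shows the grey clip near (255,208), with red ones at (240,197) and (260,229) and a brown one at (221,214). The top view has the grey clip at (237,216). The rail runs from about (330,215) to (483,237), with the collar at about (366,216). Next I'll enlarge these areas.

```bash
cat > h.py <<'E'
import numpy as np,cv2
from station import ctrl,cams,nets
def ray(c,u,v):
    k=cams.calibration(c);K=k["intrinsics"];T=np.array(k["extrinsics"])
    d=np.linalg.inv(K)@[u,v,1];d=T[:3,:3]@(d*[1,-1,-1]);return T[:3,3],d
def onz(c,u,v,z):
    o,d=ray(c,u,v);return o+d*(z-o[2])/d[2]
def proj(c,P):
    k=cams.calibration(c);T=np.linalg.inv(np.array(k["extrinsics"]));P=np.atleast_2d(P)
    p=(P@T[:3,:3].T+T[:3,3])*[1,-1,-1];q=p@np.array(k["intrinsics"]).T;return q[:,:2]/q[:,2:]
E
python3 - <<'E'
import cv2,numpy as np
t=cv2.imread("pics/top0.png");s=cv2.imread("pics/scene0.png")
f=lambda a,k:cv2.resize(a,None,fx=k,fy=k,interpolation=cv2.INTER_CUBIC)
a=f(t[198:238,215:265],8)  # 400x320
b=f(s[185:245,225:275],5)[:, :] # 250x300
c=f(t[195:255,310:500],4) # 760x240
o=np.zeros((570,770,3),np.uint8);o[:320,:400]=a;o[:300,410:660]=b;o[325:565,:760]=c
cv2.imwrite("pics/c1.png",o)
E
```

```text
(no output)
```

View pics/c1.png

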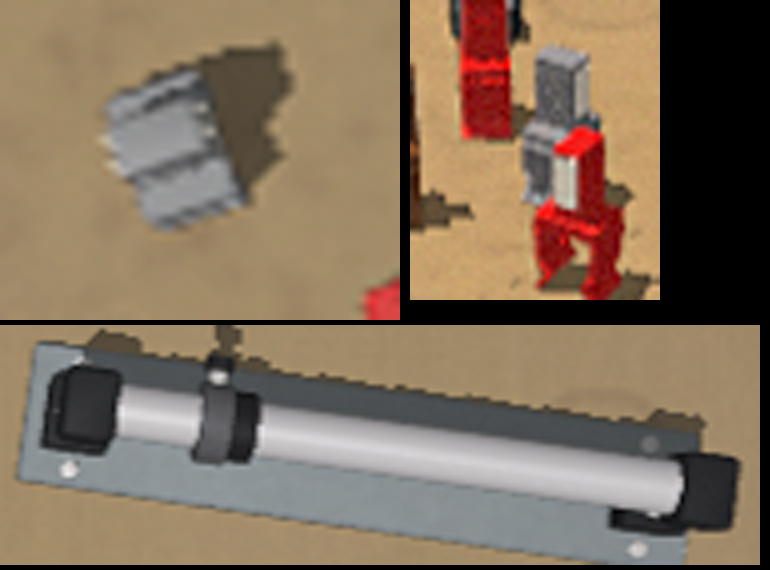

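The clip's bore axis runs about (100,-38) in the image, with the crown centre near (237.1,216.7) and the tab top near (235.3,214.9). The rail's ends lie at about (340,216) and (480.5,235), and the sleeve face is at column 374.5.

```bash
python3 - <<'E'
from h import *
r=lambda a:np.round(a,4)
print("tab top",r(onz("top",235.2,214.9,.0745)),"crown",r(onz("top",237.1,216.7,.0395)), "scene tab", r(onz("scene",255.6,196.2,.0745)))
a=onz("top",205,212,.04);a=onz("top",225,216,.0395);b=onz("top",235,212.2,.0395);d=b-a;print("bore ang",np.degrees(np.arctan2(-d[1],-d[0])))
L=onz("top",340,216.2,.1);R=onz("top",480.5,235.2,.088)
d=L-R;print("rail",r(L),r(R),r((L+R)/2),np.linalg.norm(d[:2]),np.degrees(np.arctan2(d[1],d[0])))
# scene rail ends
L2=onz("top",340,216.2,.088);d=(L2-R)/np.linalg.norm(L2-R)
m=R+.127*d;print("mid from R",r(m),"dir ang",np.degrees(np.arctan2(d[1],d[0])))
# plate corners, crop coords
for u,v in((38,342),(20,480),(700,425),(684,565)):print("plate",r(onz("top",310+u/4,195+(v-325)/4,.012)))
S=onz("top",374.5,302/4*0+195+(430-325)/4,.088);print("sleeve y",np.dot(S-m,d))
print("proj scene ends",proj("scene",[m+.127*d,m-.127*d,m]))
for n,u,v,z in(("vial",299,299,.05),("bottle",268,128,.1),("loupe",160,183,.02)):print(n,r(onz("top",u,v,z)))
E
python3 -m jog '[[[0.5,0,0,0,0.18]]]' 20
```

```text
tab top [0.5601 0.2206 0.0745] crown [0.5591 0.2203 0.0395] scene tab [0.5594 0.2156 0.0745]
bore ang 110.6739009778458
rail [0.5552 0.0278 0.1   ] [ 0.5205 -0.2284  0.088 ] [ 0.5378 -0.1003  0.094 ] 0.2584778798324241 82.28652857451053
mid from R [ 0.538  -0.1026  0.088 ] dir ang 82.06452254720956
plate [0.5952 0.0593 0.012 ]
plate [0.5268 0.0686 0.012 ]
plate [ 0.5529 -0.2649  0.012 ]
plate [ 0.4844 -0.2554  0.012 ]
sleeve y 0.06674915422627363
proj scene ends [[314.28675079 227.85830828]
 [412.47937084 305.09847907]
 [357.45951181 261.81881807]]
vial [0.402  0.1016 0.05  ]
bottle [0.7181 0.1582 0.1   ]
loupe [0.628  0.3754 0.02  ]
time: 0.92
tool_pos: [0.2431, 0.4934, 0.2187]
tcp_rot: [[-0.801, 0.598, 0.0], [0.598, 0.801, 0.0], [-0.0, 0.0, -1.0]]
ft_force: [0.3, 0.6, -0.1]
finger_gap: 0.087
```

```bash
python3 -m jog '[[[0.45,0,0,0,0.186],[0.45,0,0,0,0.186],[0.45,0,0,0,0.186],[0.45,-5,2.7,0,0],[0.45,-5,2.7,0,0]]]'; python3 -m jog '[[[0.45,-5,2.7,0,0],[0.45,-5,2.7,0,0],[0.45,-5,2.7,0,0],[0.45,-5,2.7,0,0],[0.45,0,0,0,0]]]'
```

```text
time: 1.55
tool_pos: [0.3304, 0.4197, 0.2187]
tcp_rot: [[-0.368, 0.93, 0.0], [0.93, 0.368, 0.0], [0.0, 0.0, -1.0]]
ft_force: [0.2, 0.3, 0.7]
finger_gap: 0.0423
time: 2.17
tool_pos: [0.5067, 0.2706, 0.2182]
tcp_rot: [[-0.361, 0.932, 0.001], [0.932, 0.361, -0.001], [-0.001, 0.0, -1.0]]
ft_force: [-1.2, -0.3, -1.1]
finger_gap: 0.0418
```

```bash
python3 -m jog '[[[0.45,-3.4,1.55,0,0],[0.45,-3.3,1.55,0,0],[0.45,0,0,4,0],[0.45,0,0,4,0],[0.45,0,0,0,0]]]'
python3 - <<'E'
from h import *
s=ctrl.sense();print(s["tool_pos"],s["time"])
t=cams.capture("top");c=cams.capture("scene")
f=lambda a,k:cv2.resize(a,None,fx=k,fy=k,interpolation=cv2.INTER_CUBIC)
o=np.hstack([f(t[180:260,190:290],4),f(c[150:250,215:315],4)[:320]])
cv2.imwrite("pics/c2.png",o)
E
```

```text
time: 2.8
tool_pos: [0.5539, 0.2228, 0.1356]
tcp_rot: [[-0.367, 0.93, -0.008], [0.93, 0.367, -0.001], [0.002, -0.007, -1.0]]
ft_force: [-0.2, -0.3, 0.6]
finger_gap: 0.0417
[0.55387523 0.22283115 0.13560258] 2.8
```

View pics/c2.png

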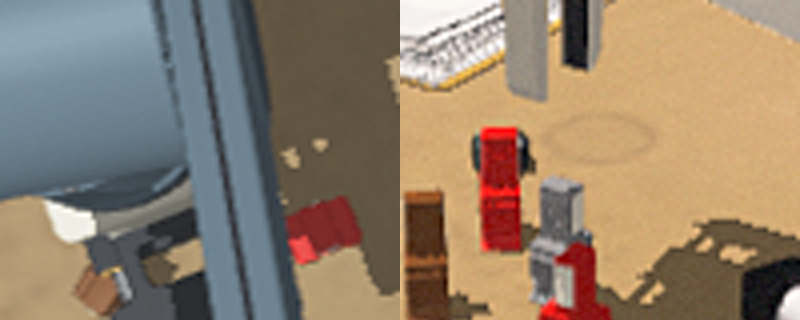

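```bash
python3 -m jog '[[[0.45,-0.6,0.4,0,0],[0.45,0,0,3,0],[0.45,0,0,3,0],[0.45,0,0,2,0],[0.45,0,0,0,0]]]'
python3 - <<'E'
from h import *
s=ctrl.sense();p=s["tool_pos"];print(s["tool_pos"],s["time"],s["ft_force"], proj("scene",[p,[.56,.219,.0745]]))
c=cams.capture("scene")
f=lambda a,k:cv2.resize(a,None,fx=k,fy=k,interpolation=cv2.INTER_CUBIC)
cv2.imwrite("pics/c3.png",f(c[160:250,205:305],6))
E
```

```text
time: 3.52
tool_pos: [0.563, 0.2183, 0.0586]
tcp_rot: [[-0.366, 0.931, -0.001], [0.931, 0.366, -0.0], [0.0, -0.001, -1.0]]
ft_force: [0.2, -0.5, 0.5]
finger_gap: 0.042
[0.56304346 0.2182996  0.05856942] 3.525 [ 0.23854362 -0.51824126  0.53817971] [[256.130568   201.49400265]
 [254.89269417 195.56240114]]
```

View pics/c3.png

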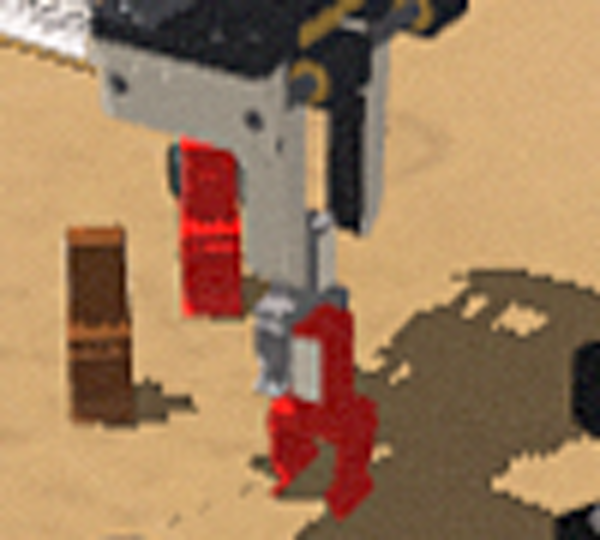

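The fingers now straddle the grey tab, with the near finger at about (275,220) in the crop and the far one at (355,200). I'll go down to just above the crown and grip.

```bash
python3 -m jog '[[[0.45,0,-0.2,1.0,0],[0.45,0,0,0.7,0],[0.45,0,0,0,0]]]'; python3 -m jog '[[[0,0,0,0,0],[0,0,0,0,0],[0,0,0,0,0],[0,0,0,0,0],[0,0,0,0,0]]]' 30
```

```text
time: 3.95
tool_pos: [0.5607, 0.2176, 0.0412]
tcp_rot: [[-0.366, 0.93, -0.001], [0.93, 0.366, -0.0], [0.0, -0.001, -1.0]]
ft_force: [0.3, 0.4, -0.2]
finger_gap: 0.0419
time: 4.58
tool_pos: [0.5613, 0.2178, 0.0418]
tcp_rot: [[-0.366, 0.93, 0.0], [0.93, 0.366, 0.0], [-0.0, 0.0, -1.0]]
ft_force: [0.1, 0.4, 1.7]
finger_gap: 0.014
```

```bash
python3 -m jog '[[[0,0,0,-4.5,0],[0,0,0,-4.5,0],[0,0,0,-4.5,0.17],[0,0,0,0,0.17],[0,0,0,0,0.17]]]'; python3 -m jog '[[[0,-5,0.4,0,0],[0,-5,0.4,0,0],[0,-5,0.4,0,0],[0,-5,0.4,0,0],[0,-5,0.4,0,0]]]';  python3 -m jog '[[[0,-5,0,0,0],[0,0,0,0,0],[0,0,0,0,0]]]'
```

```text
time: 5.2
tool_pos: [0.5613, 0.2178, 0.1774]
tcp_rot: [[0.14, 0.99, 0.001], [0.99, -0.14, 0.0], [0.0, 0.001, -1.0]]
ft_force: [0.3, -0.6, -1.1]
finger_gap: 0.0137
time: 5.82
tool_pos: [0.5469, -0.0342, 0.1766]
tcp_rot: [[0.134, 0.991, -0.0], [0.991, -0.134, 0.0], [0.0, -0.0, -1.0]]
ft_force: [0.3, 0.6, -0.8]
finger_gap: 0.0142
time: 6.2
tool_pos: [0.5404, -0.0819, 0.1765]
tcp_rot: [[0.135, 0.991, -0.0], [0.991, -0.135, 0.001], [0.001, -0.0, -1.0]]
ft_force: [0.1, -1.0, -0.4]
finger_gap: 0.014
```

```bash
python3 -m jog '[[[0,-2.1,0.1,0,0],[0,0,0,2.5,0],[0,0,0,0,0],[0,0,0,0,0]]]'
python3 - <<'E'
from h import *
s=ctrl.sense();p=s["tool_pos"];print(s["tool_pos"],s["time"], proj("scene",[p]))
c=cams.capture("scene");t=cams.capture("top")
f=lambda a,k:cv2.resize(a,None,fx=k,fy=k,interpolation=cv2.INTER_CUBIC)
cv2.imwrite("pics/c4.png",np.hstack([f(c[190:310,295:435],4)[:480,:500],f(t[195:255,340:440],3)[:180].copy() if 0 else cv2.copyMakeBorder(f(t[190:260,340:440],3),0,270,0,0,cv2.BORDER_CONSTANT)]))
E
```

```text
time: 6.7
tool_pos: [0.5391, -0.1021, 0.1522]
tcp_rot: [[0.133, 0.991, 0.0], [0.991, -0.133, 0.0], [0.0, 0.0, -1.0]]
ft_force: [-0.4, 0.7, -1.0]
finger_gap: 0.0136
[ 0.53907235 -0.1020623   0.15216069] 6.7 [[361.99751794 230.14652229]]
```

View pics/c4.png

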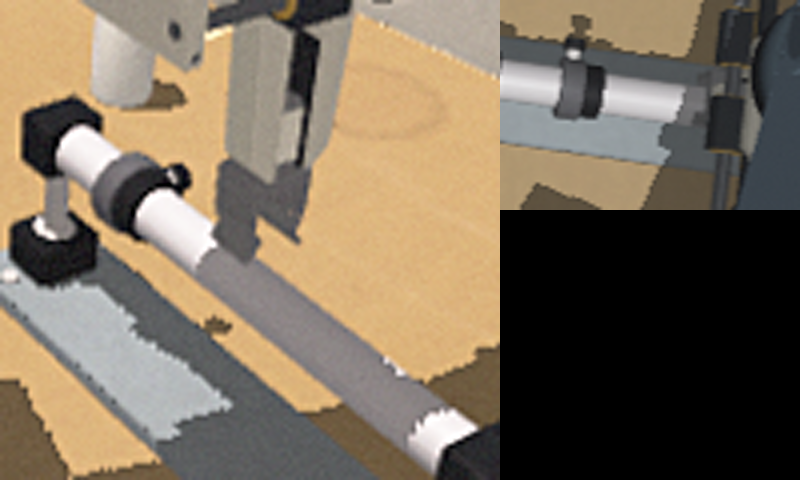

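The clip hangs upright, its lips about 10 mm above the tube, on the bare part well clear of the sleeve at (135,200). Before pressing I'll refine the rail's lateral line from the starting images.

Run:
```python
from h import *
a=np.radians(82.3);d=np.array([np.cos(a),np.sin(a),0]);n=np.array([d[1],-d[0],0]);m=np.array([.5385,-.102,.088])
for c in("top","scene"):
    g=cv2.GaussianBlur(cv2.imread(f"pics/{c}0.png"),(0,0),.6).astype(np.float32)
    sat=g.max(2)-g.min(2); br=g.min(2)
    o,_=ray(c,0,0)
    for t in(-.08,-.05,-.02,.01,.035):
        P=m+t*d; v=P-o; w=np.cross(v,d); w/=np.linalg.norm(w)   # perpendicular to view & rail
        k=np.arange(-.03,.03,.0003); q=proj(c,P+k[:,None]*w).astype(np.float32)
        s=cv2.remap(br,q[:,:1].copy(),q[:,1:].copy(),cv2.INTER_LINEAR)[:,0]
        gr=np.gradient(cv2.GaussianBlur(s[:,None],(1,9),0)[:,0]);
        i,j=np.argmax(gr),np.argmin(gr)
        print(c,t,"edges mm",round(1e3*k[i],1),round(1e3*k[j],1),"centre",round(500*(k[i]+k[j]),2),"w",np.round(w,2))
```

```text
top -0.08 edges mm 27.3 10.5 centre 18.9 w [ 0.99 -0.13  0.08]
top -0.05 edges mm 27.0 10.2 centre 18.6 w [ 0.99 -0.13  0.08]
top -0.02 edges mm 26.7 10.2 centre 18.45 w [ 0.99 -0.13  0.08]
top 0.01 edges mm -12.0 11.4 centre -0.3 w [ 0.99 -0.13  0.08]
top 0.035 edges mm 28.5 11.7 centre 20.1 w [ 0.99 -0.13  0.08]
scene -0.08 edges mm -10.5 11.4 centre 0.45 w [ 0.7  -0.09  0.71]
scene -0.05 edges mm -9.9 11.7 centre 0.9 w [ 0.7  -0.09  0.71]
scene -0.02 edges mm -9.6 11.7 centre 1.05 w [ 0.7  -0.09  0.71]
scene 0.01 edges mm -9.0 11.7 centre 1.35 w [ 0.7  -0.09  0.71]
scene 0.035 edges mm -8.1 12.0 centre 1.95 w [ 0.7  -0.09  0.71]
```

```bash
python3 -m jog '[[[0,0,0,0.5,0.01],[0,0,0,0.4,0],[0,0,0,0.4,0],[0,0,0,0,0]]]';  python3 -m jog '[[[0,0,0,0.3,0],[0,0,0,0.3,0],[0,0,0,0,0]]]'
```

```text
time: 7.3
tool_pos: [0.5384, -0.1031, 0.1381]
tcp_rot: [[0.145, 0.989, -0.001], [0.989, -0.145, 0.0], [0.0, -0.001, -1.0]]
ft_force: [1.6, -0.7, -0.6]
finger_gap: 0.0138
time: 7.68
tool_pos: [0.5382, -0.1031, 0.1324]
tcp_rot: [[0.144, 0.99, -0.001], [0.99, -0.144, 0.0], [0.0, -0.001, -1.0]]
ft_force: [-2.4, -0.6, 2.0]
finger_gap: 0.0139
```

```bash
python3 -m jog '[[[0,0,0,0.3,0],[0,0,0,0.3,0],[0,0,0,0,0]]]';python3 -m jog '[[[0,0,0,0.3,0],[0,0,0,0,0]]]'
```

```text
time: 8.05
tool_pos: [0.5383, -0.1031, 0.1264]
tcp_rot: [[0.144, 0.99, -0.001], [0.99, -0.144, 0.0], [0.0, -0.001, -1.0]]
ft_force: [-3.3, -0.0, 3.0]
finger_gap: 0.014
time: 8.3
tool_pos: [0.5385, -0.1031, 0.1235]
tcp_rot: [[0.144, 0.99, -0.0], [0.99, -0.144, 0.0], [0.0, -0.0, -1.0]]
ft_force: [-3.9, -0.2, 4.5]
finger_gap: 0.0139
```

```bash
python3 -m jog '[[[0,0,-0.1,0,0],[0,0,0,0,0]]]';python3 -m jog '[[[0,0,-0.05,0,0],[0,0,0,0,0]]]'
```

```text
time: 8.55
tool_pos: [0.538, -0.1031, 0.1238]
tcp_rot: [[0.145, 0.989, 0.001], [0.989, -0.145, -0.0], [-0.0, 0.001, -1.0]]
ft_force: [-2.6, 1.0, 4.3]
finger_gap: 0.0137
time: 8.8
tool_pos: [0.5378, -0.103, 0.1239]
tcp_rot: [[0.145, 0.989, 0.001], [0.99, -0.145, -0.0], [-0.0, 0.001, -1.0]]
ft_force: [-1.0, -0.1, 4.8]
finger_gap: 0.0138
```

```bash
python3 -m jog '[[[0,0,-0.05,0.3,0],[0,0,0,0.3,0],[0,0,0,0,0]]]';python3 -m jog '[[[0,0,0,0.3,0],[0,0,0,0,0]]]'
```

```text
time: 9.18
tool_pos: [0.5376, -0.1031, 0.1181]
tcp_rot: [[0.145, 0.989, 0.002], [0.989, -0.145, -0.0], [-0.0, 0.002, -1.0]]
ft_force: [-1.0, 1.2, 6.8]
finger_gap: 0.0139
time: 9.43
tool_pos: [0.5376, -0.1032, 0.1153]
tcp_rot: [[0.145, 0.989, 0.002], [0.989, -0.145, -0.001], [-0.0, 0.002, -1.0]]
ft_force: [-0.3, 0.9, 7.3]
finger_gap: 0.0139
```

```bash
python3 -m jog '[[[0,0,0,0.3,0],[0,0,0,0,0]]]';python3 -m jog '[[[0,0,0,0.2,0],[0,0,0,0,0]]]'
```

```text
time: 9.68
tool_pos: [0.5377, -0.1032, 0.1124]
tcp_rot: [[0.144, 0.99, 0.002], [0.99, -0.144, -0.001], [-0.0, 0.002, -1.0]]
ft_force: [-0.6, 0.9, 8.4]
finger_gap: 0.0139
time: 9.93
tool_pos: [0.5378, -0.1032, 0.1106]
tcp_rot: [[0.145, 0.99, 0.002], [0.99, -0.145, -0.001], [-0.0, 0.003, -1.0]]
ft_force: [-1.6, 0.1, 9.1]
finger_gap: 0.014
```

```bash
python3 -m jog '[[[0,0,0,0.2,0],[0,0,0,0,0]]]'
```

```text
time: 10.18
tool_pos: [0.538, -0.1034, 0.1088]
tcp_rot: [[0.145, 0.989, 0.003], [0.989, -0.145, -0.001], [-0.001, 0.003, -1.0]]
ft_force: [-1.5, 0.8, 9.7]
finger_gap: 0.0137
```

```bash
python3 -m jog '[[[0,0,0,0.2,0],[0,0,0,0,0]]]';python3 -m jog '[[[0,0,0,0.2,0],[0,0,0,0,0]]]'
```

```text
time: 10.42
tool_pos: [0.5381, -0.1034, 0.1069]
tcp_rot: [[0.145, 0.989, 0.003], [0.989, -0.145, -0.001], [-0.001, 0.003, -1.0]]
ft_force: [-0.8, -0.8, 9.6]
finger_gap: 0.0137
time: 10.68
tool_pos: [0.5371, -0.1031, 0.1037]
tcp_rot: [[0.145, 0.989, 0.001], [0.989, -0.145, -0.0], [-0.0, 0.001, -1.0]]
ft_force: [-0.2, 0.3, 3.5]
finger_gap: 0.014
```

```bash
python3 -m jog '[[[0,0,0,0.2,0],[0,0,0,0,0]]]'
```

```text
time: 10.92
tool_pos: [0.5371, -0.1031, 0.1017]
tcp_rot: [[0.145, 0.99, 0.001], [0.99, -0.145, -0.0], [-0.0, 0.001, -1.0]]
ft_force: [-1.2, -0.7, 4.5]
finger_gap: 0.0136
```

It snapped on: the force fell from 9.6 to 3.5 N. I'll back off to the rail's rest height and look.

```bash
python3 -m jog '[[[0,0,0,-0.4,0],[0,0,0,-0.3,0],[0,0,0,0,0]]]'; python3 -m jog '[[[0.1,0,0,0,0],[0.15,0,0,0,0],[0.15,0,0,0,0],[0.15,0,0,0,0]]]'
python3 - <<'E'
from h import *
s=ctrl.sense();p=s["tool_pos"];print(p,s["finger_gap"],s["ft_force"])
c=cams.capture("scene")
f=lambda a,k:cv2.resize(a,None,fx=k,fy=k,interpolation=cv2.INTER_CUBIC)
cv2.imwrite("pics/c5.png",f(c[195:295,300:410],6))
m=np.array([.538,-.1025,.088]);print(proj("scene",[m,m+[0,0,.0205],m+[0,0,.0555]]))
E
```

```text
time: 11.3
tool_pos: [0.5371, -0.1031, 0.109]
tcp_rot: [[0.145, 0.99, 0.001], [0.99, -0.145, -0.0], [-0.0, 0.001, -1.0]]
ft_force: [1.1, -0.7, 3.1]
finger_gap: 0.0137
time: 11.8
tool_pos: [0.537, -0.1029, 0.1087]
tcp_rot: [[0.145, 0.989, 0.001], [0.989, -0.145, -0.0], [-0.0, 0.001, -1.0]]
ft_force: [1.8, -0.9, 3.3]
finger_gap: 0.0141
[ 0.53704122 -0.10294583  0.10871755] 0.014104145331169769 [ 1.8205372  -0.89406063  3.348689  ]
[[357.4212053  261.79851145]
 [358.7731588  252.06391312]
 [361.16399161 234.84897422]]
```

View pics/c5.png

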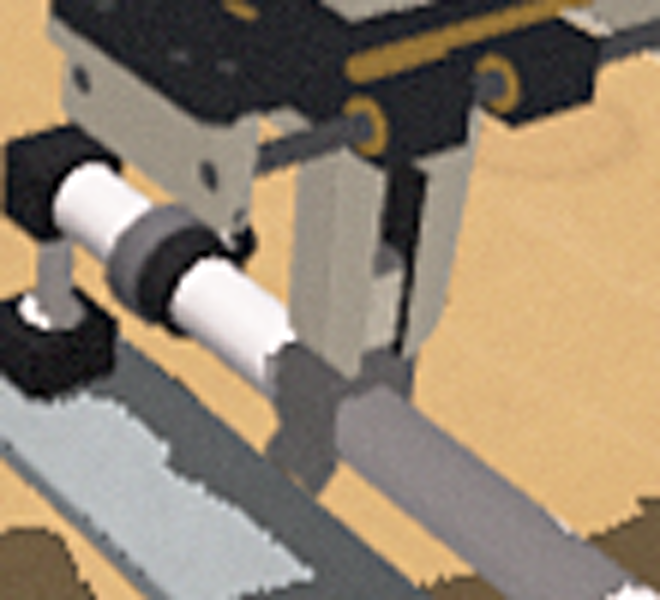

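The clip sits over the tube at about (330,390) in the crop. I'll open slightly so the jaws can draw it home freely, then read the free force.

```bash
python3 -m jog '[[[0.25,0,0,0,0],[0.25,0,0,0,0],[0.25,0,0,0,0],[0.25,0,0,0,0]]]'; python3 -m jog '[[[0.25,0,0,-0.5,0],[0.25,0,0,0,0],[0.25,0,0,0,0]]]'
```

```text
time: 12.35
tool_pos: [0.5363, -0.1026, 0.1084]
tcp_rot: [[0.144, 0.99, -0.001], [0.99, -0.144, 0.0], [0.0, -0.001, -1.0]]
ft_force: [-0.8, 0.0, 2.1]
finger_gap: 0.0234
time: 12.72
tool_pos: [0.5368, -0.103, 0.1137]
tcp_rot: [[0.145, 0.99, 0.0], [0.99, -0.145, -0.0], [-0.0, 0.0, -1.0]]
ft_force: [0.3, 0.4, 0.6]
finger_gap: 0.0227
```

```bash
python3 -m jog '[[[0.25,0,0,0.7,0],[0.25,0,0,0.6,0],[0.25,0,0,0,0],[0.25,0,0,0,0]]]'; python3 -m jog '[[[0.25,0,0,-0.8,0],[0.25,0,0,-0.3,0],[0.25,0,0,0,0],[0.25,0,0,0,0]]]'
```

```text
time: 13.22
tool_pos: [0.5372, -0.1031, 0.1009]
tcp_rot: [[0.145, 0.99, 0.001], [0.99, -0.145, -0.0], [-0.0, 0.001, -1.0]]
ft_force: [1.7, -0.7, 4.6]
finger_gap: 0.023
time: 13.72
tool_pos: [0.5365, -0.1028, 0.1114]
tcp_rot: [[0.144, 0.99, -0.001], [0.99, -0.144, 0.0], [0.0, -0.001, -1.0]]
ft_force: [0.2, 0.1, 0.5]
finger_gap: 0.0232
```

The press test matches a home clip: 4.6 N at 7.6 mm of sink, with the crown at rest near 0.1085 m. I'll grip again and slide towards the stop.

```bash
python3 -m jog '[[[0,0,0,0,0],[0,0,0,0,0],[0,0,0,0,0],[0,0,0,0,0]]]' 15; python3 -m jog '[[[0,0.5,0,0,0],[0,0.5,0,0,0],[0,0.5,0,0,0],[0,0.5,0,0,0],[0,0.5,0,0,0]]]';python3 -m jog '[[[0,0.5,0,0,0],[0,0.5,0,0,0],[0,0,0,0,0]]]'
python3 - <<'E'
from h import *
F=[]
for i in range(3):
    c=cams.capture("scene");F.append(ctrl.sense()["ft_force"])
t=cams.capture("top")
print(np.mean(F,0),ctrl.sense()["tool_pos"])
f=lambda a,k:cv2.resize(a,None,fx=k,fy=k,interpolation=cv2.INTER_CUBIC)
cv2.imwrite("pics/c6.png",np.hstack([f(c[205:275,300:375],6)[:420],f(t[195:250,335:390],6)[:330].copy() if 0 else cv2.copyMakeBorder(f(t[190:260,335:390],6),0,0,0,0,cv2.BORDER_CONSTANT)]))
E
```

```text
time: 14.22
tool_pos: [0.5369, -0.1029, 0.1115]
tcp_rot: [[0.145, 0.99, 0.0], [0.99, -0.145, 0.0], [0.0, 0.0, -1.0]]
ft_force: [1.7, 0.5, -1.2]
finger_gap: 0.0138
time: 14.85
tool_pos: [0.5404, -0.0778, 0.1116]
tcp_rot: [[0.144, 0.99, -0.0], [0.99, -0.144, -0.0], [-0.0, -0.0, -1.0]]
ft_force: [0.6, -2.1, -3.3]
finger_gap: 0.0137
time: 15.22
tool_pos: [0.5419, -0.0674, 0.1116]
tcp_rot: [[0.144, 0.99, 0.0], [0.99, -0.144, 0.001], [0.001, -0.0, -1.0]]
ft_force: [1.5, 0.2, -2.7]
finger_gap: 0.0135
[ 2.69610025  1.25577268 -2.92541003] [ 0.54183907 -0.06768244  0.11162305]
```

View pics/c6.png

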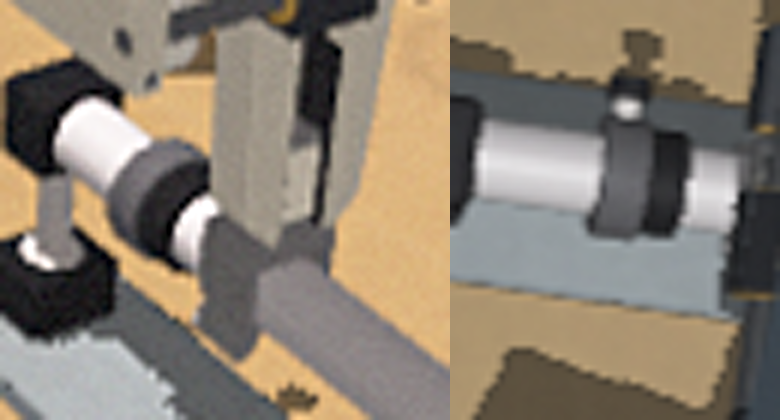

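```bash
python3 -m jog '[[[0,0.2,0,0.1,0],[0,0.2,0,0,0],[0,0.2,0,0,0]]]';python3 -m jog '[[[0,0.2,0,0,0]]]'; python3 -m jog '[[[0,0.2,0,0,0]]]'; python3 -m jog '[[[0,0.2,0,0,0]]]'; python3 -m jog '[[[0,0.2,0,0,0]]]'; python3 -m jog '[[[0,0.1,0,0,0]]]'; python3 -m jog '[[[0,0.1,0,0,0]]]'
```

```text
time: 15.8
tool_pos: [0.5428, -0.0628, 0.111]
tcp_rot: [[0.145, 0.989, 0.0], [0.989, -0.145, -0.001], [-0.001, 0.001, -1.0]]
ft_force: [0.4, -3.3, 2.3]
finger_gap: 0.0141
time: 15.92
tool_pos: [0.5431, -0.0605, 0.1109]
tcp_rot: [[0.145, 0.989, 0.0], [0.989, -0.145, -0.0], [-0.0, 0.0, -1.0]]
ft_force: [-0.2, -3.8, 1.5]
finger_gap: 0.014
time: 16.05
tool_pos: [0.5434, -0.0584, 0.1108]
tcp_rot: [[0.145, 0.989, 0.0], [0.989, -0.145, -0.0], [-0.0, 0.0, -1.0]]
ft_force: [0.0, -3.4, 2.3]
finger_gap: 0.014
time: 16.18
tool_pos: [0.5437, -0.0563, 0.1108]
tcp_rot: [[0.144, 0.99, 0.0], [0.99, -0.144, -0.0], [-0.0, 0.0, -1.0]]
ft_force: [0.8, -3.3, 2.0]
finger_gap: 0.0141
time: 16.3
tool_pos: [0.544, -0.0543, 0.1107]
tcp_rot: [[0.144, 0.99, 0.0], [0.99, -0.144, -0.0], [-0.0, 0.0, -1.0]]
ft_force: [0.6, -3.6, 1.8]
finger_gap: 0.0143
time: 16.42
tool_pos: [0.5441, -0.0533, 0.1107]
tcp_rot: [[0.144, 0.99, 0.0], [0.99, -0.144, -0.0], [-0.0, 0.0, -1.0]]
ft_force: [0.3, -4.3, 0.8]
finger_gap: 0.014
time: 16.55
tool_pos: [0.5443, -0.0524, 0.1107]
tcp_rot: [[0.144, 0.99, 0.0], [0.99, -0.144, -0.0], [-0.0, 0.0, -1.0]]
ft_force: [1.5, -4.0, 1.5]
finger_gap: 0.0138
```

Run:
```python
from h import *
F=[]
for i in range(8):
    c=cams.capture("scene");F.append(ctrl.sense()["ft_force"])
t=cams.capture("top")
print(np.mean(F,0),np.std(F,0),ctrl.sense()["tool_pos"])
f=lambda a,k:cv2.resize(a,None,fx=k,fy=k,interpolation=cv2.INTER_CUBIC)
cv2.imwrite("pics/c7.png",np.hstack([f(c[215:265,308:358],8),f(t[195:245,345:395],8)]))
```

```text
[ 0.88450002 -2.47836028  1.73521623] [0.39112713 0.37010273 0.35699543] [ 0.54422576 -0.05231322  0.11066702]
```

View pics/c7.png

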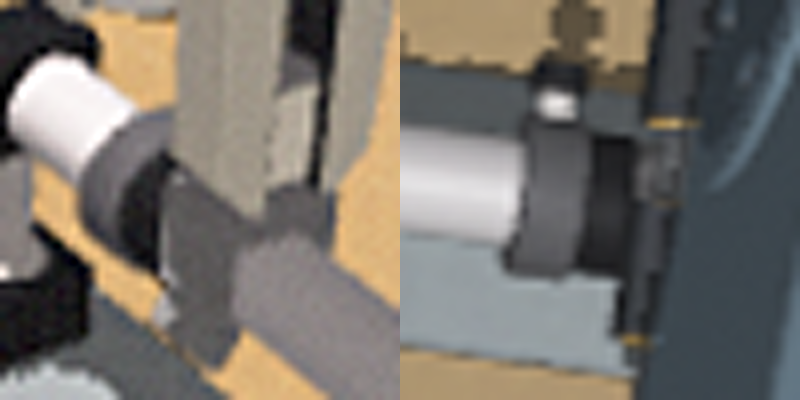

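The clip's front face is now at or nearly at the black sleeve, around (165,215) in the scene crop. I'll creep in 1 mm steps and watch for the force to rise.

```bash
for i in 1; do python3 -m jog '[[[0,0.1,0,0,0]]]'; python3 -m jog '[[[0,0.1,0,0,0]]]';python3 -m jog '[[[0,0.1,0,0,0]]]'; done | grep -E "tool_pos|force"
python3 - <<'E'
from h import *
F=[]
for i in range(6):
    c=cams.capture("scene");F.append(ctrl.sense()["ft_force"])
print(np.mean(F,0),ctrl.sense()["tool_pos"])
cv2.imwrite("pics/s8.png",c);cv2.imwrite("pics/t8.png",cams.capture("top"))
E
```

```text
tool_pos: [0.5443, -0.0517, 0.1107]
ft_force: [1.4, -3.0, 2.0]
tool_pos: [0.5444, -0.0506, 0.1107]
ft_force: [-0.0, -4.0, 1.8]
tool_pos: [0.5446, -0.0496, 0.1107]
ft_force: [1.2, -2.3, 2.0]
[ 1.43275471 -4.12816617  1.84960373] [ 0.54461359 -0.04952768  0.11068724]
```

Run:
```python
import cv2,numpy as np
for n in("top0","t8"):
    g=cv2.imread(f"pics/{n}.png").mean(2)
    for o in (-3,0,3):
        print(n,o,[int(cv2.getRectSubPix(g.astype(np.float32),(1,1),(u,219.5+o+(u-366)*.135))[0,0]) for u in np.arange(360,386)])
t=cv2.imread("pics/t8.png");s=cv2.imread("pics/s8.png")
f=lambda a:cv2.resize(a,None,fx=9,fy=9,interpolation=cv2.INTER_CUBIC)
cv2.imwrite("pics/c9.png",np.hstack([f(s[220:260,312:352]),f(t[200:240,350:390])]))
```

```text
Traceback (most recent call last):
cv2.error: OpenCV(4.12.0) :-1: error: (-5:Bad argument) in function 'getRectSubPix'
> Overload resolution failed:
>  - Can't parse 'center'. Sequence item with index 0 has a wrong type
>  - Can't parse 'center'. Sequence item with index 0 has a wrong type
```

Run:
```python
import cv2,numpy as np
for n in("top0","t8"):
    g=cv2.imread(f"pics/{n}.png").mean(2).astype(np.float32)
    for o in (-3,0,3):
        u=np.arange(360,386,dtype=np.float32)[None];v=(219.5+o+(u-366)*.135).astype(np.float32)
        print(n,o,cv2.remap(g,u,v,1)[0].astype(int).tolist())
t=cv2.imread("pics/t8.png");s=cv2.imread("pics/s8.png")
f=lambda a:cv2.resize(a,None,fx=9,fy=9,interpolation=cv2.INTER_CUBIC)
cv2.imwrite("pics/c9.png",np.hstack([f(s[220:260,312:352]),f(t[200:240,350:390])]))
```

```text
top0 -3 [124, 81, 91, 91, 90, 89, 89, 89, 72, 32, 37, 35, 36, 33, 53, 134, 184, 180, 179, 178, 178, 178, 177, 178, 178, 178]
top0 0 [124, 102, 103, 103, 100, 100, 100, 88, 54, 46, 49, 48, 46, 38, 150, 220, 212, 213, 211, 211, 211, 210, 210, 210, 210, 210]
top0 3 [77, 96, 97, 98, 97, 97, 99, 83, 43, 44, 46, 45, 42, 51, 146, 202, 198, 197, 197, 197, 197, 197, 197, 197, 197, 197]
t8 -3 [133, 87, 96, 97, 96, 95, 95, 90, 66, 36, 39, 38, 34, 26, 53, 84, 99, 89, 72, 69, 71, 73, 73, 69, 70, 68]
t8 0 [102, 111, 110, 108, 106, 106, 107, 92, 55, 50, 50, 43, 41, 56, 69, 63, 42, 54, 70, 69, 70, 69, 69, 69, 70, 69]
t8 3 [84, 103, 103, 103, 104, 103, 105, 88, 45, 48, 46, 37, 45, 63, 72, 61, 49, 67, 70, 69, 70, 69, 69, 68, 69, 69]
```

View pics/c9.png

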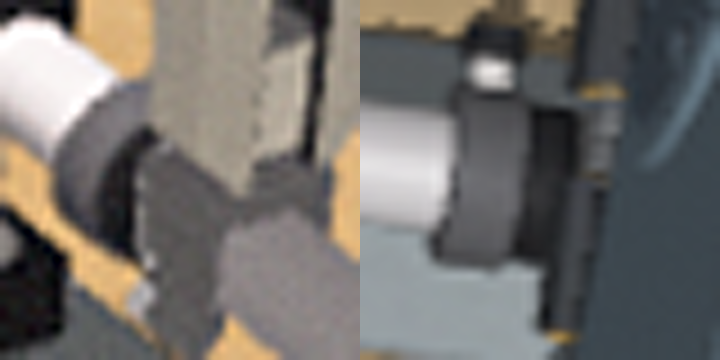

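In the top image the clip's front covers the last 0.7 px or so of the sleeve, about 1.4 mm. I'll add 3 mm, release, rise and check without the gripper in the way.

```bash
(python3 -m jog '[[[0,0.1,0,0,0]]]'; python3 -m jog '[[[0,0.1,0,0,0]]]';python3 -m jog '[[[0,0.1,0,0,0]]]';python3 -m jog '[[[0,0,0,0,0],[0,0,0,0,0]]]') | grep -E "tool_pos|force"; python3 -m jog '[[[0.25,0,0,0,0],[0.3,0,0,0,0],[0.3,0,0,0,0],[0.3,0,0,-0.2,0]]]'; python3 -m jog '[[[0.3,0,0,-3,0],[0.3,0,0,-4,0],[0.3,-5,0,-5,0],[0.3,-6,0,-3,0],[0.3,-6,0,0,0]]]';python3 -m jog '[[[0.3,-6,0,0,0],[0.3,-6,0,0,0],[0.3,-6,0,0,0],[0.3,0,0,0,0]]]'
python3 - <<'E'
from h import *
s=cams.capture("scene");t=cams.capture("top")
cv2.imwrite("pics/s10.png",s);cv2.imwrite("pics/t10.png",t)
for n in("top0","t10"):
    g=cv2.imread(f"pics/{n}.png").mean(2).astype(np.float32)
    for o in (-3,0,3):
        u=np.arange(360,396,dtype=np.float32)[None];v=(219.5+o+(u-366)*.135).astype(np.float32)
        print(n,o,cv2.remap(g,u,v,1)[0].astype(int).tolist())
f=lambda a:cv2.resize(a,None,fx=8,fy=8,interpolation=cv2.INTER_CUBIC)
cv2.imwrite("pics/c11.png",np.hstack([f(s[205:265,307:357]),f(t[190:250,350:400])]))
E
```

```text
tool_pos: [0.5447, -0.0486, 0.1107]
ft_force: [2.1, -4.3, 1.4]
tool_pos: [0.5449, -0.0476, 0.1107]
ft_force: [1.8, -4.0, 1.9]
tool_pos: [0.545, -0.0466, 0.1107]
ft_force: [0.5, -4.7, 1.7]
tool_pos: [0.545, -0.0464, 0.1107]
ft_force: [2.8, -4.2, 2.1]
time: 18.85
tool_pos: [0.5446, -0.0462, 0.1124]
tcp_rot: [[0.144, 0.99, -0.001], [0.99, -0.144, 0.001], [0.0, -0.001, -1.0]]
ft_force: [0.2, 0.1, -0.7]
finger_gap: 0.0279
time: 19.48
tool_pos: [0.523, -0.2066, 0.2583]
tcp_rot: [[0.143, 0.99, 0.006], [0.99, -0.143, -0.003], [-0.002, 0.006, -1.0]]
ft_force: [0.8, 0.1, 0.1]
finger_gap: 0.0276
time: 19.98
tool_pos: [0.4943, -0.3871, 0.2538]
tcp_rot: [[0.15, 0.989, -0.001], [0.989, -0.15, -0.0], [-0.0, -0.001, -1.0]]
ft_force: [-0.9, 0.9, -0.5]
finger_gap: 0.0276
top0 -3 [124, 81, 91, 91, 90, 89, 89, 89, 72, 32, 37, 35, 36, 33, 53, 134, 184, 180, 179, 178, 178, 178, 177, 178, 178, 178, 178, 178, 178, 177, 178, 178, 178, 177, 178, 177]
top0 0 [124, 102, 103, 103, 100, 100, 100, 88, 54, 46, 49, 48, 46, 38, 150, 220, 212, 213, 211, 211, 211, 210, 210, 210, 210, 210, 210, 210, 209, 208, 209, 209, 210, 209, 209, 208]
top0 3 [77, 96, 97, 98, 97, 97, 99, 83, 43, 44, 46, 45, 42, 51, 146, 202, 198, 197, 197, 197, 197, 197, 197, 197, 197, 197, 197, 196, 197, 197, 197, 197, 197, 197, 197, 197]
t10 -3 [125, 81, 91, 92, 90, 89, 90, 89, 72, 32, 35, 33, 48, 73, 104, 139, 139, 126, 147, 144, 143, 143, 142, 141, 140, 139, 138, 140, 130, 145, 180, 178, 178, 177, 178, 177]
t10 0 [123, 103, 104, 102, 101, 100, 100, 88, 54, 47, 48, 44, 79, 112, 119, 128, 129, 144, 152, 150, 150, 150, 150, 149, 146, 145, 143, 141, 146, 184, 211, 209, 210, 210, 209, 207]
t10 3 [77, 96, 97, 98, 97, 98, 99, 83, 43, 45, 45, 44, 104, 133, 109, 118, 125, 131, 122, 116, 114, 115, 126, 110, 115, 142, 185, 202, 199, 197, 197, 197, 197, 197, 197, 198]
```

View pics/c11.png

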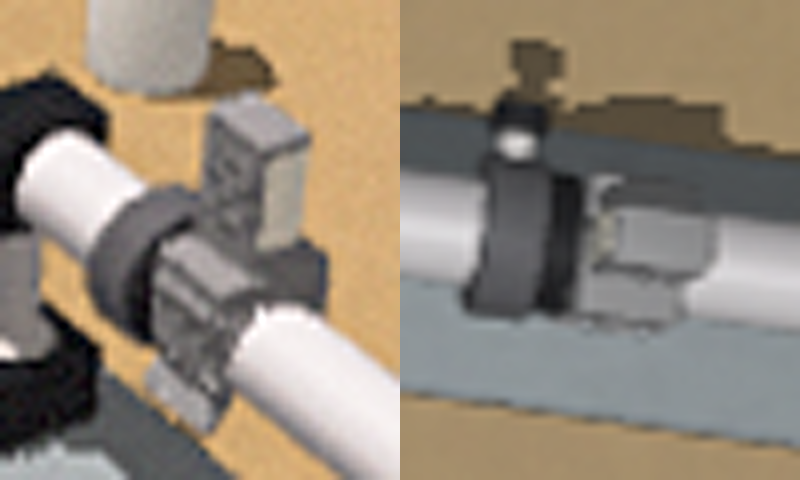

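The clip is upright on the tube and free of the gripper. The black sleeve's visible width has gone from about 5.8 to 4.0 px, so it is pressed in about 3.3 mm. I'll check that it holds still, then hand in.

```bash
python3 -m jog '[[[0.3,0,0,0,0],[0.3,0,0,0,0],[0.3,0,0,0,0],[0.3,0,0,0,0],[0.3,0,0,0,0]]]' >/dev/null
python3 - <<'E'
from h import *
def edge(g):
    e=[]
    for o in np.arange(-2,4.1,.5):
        u=np.arange(368,377,.05,dtype=np.float32)[None];v=(219.5+o+(u-366)*.135).astype(np.float32)
        a=cv2.remap(g,u,v,1)[0];e.append(u[0][(a<66)&(u[0]>369)].max() if 0 else u[0][20:][np.argmax(a[20:]>68)])
    return round(float(np.median(e)),2)
G=lambda t:t.mean(2).astype(np.float32)
print("free",edge(G(cv2.imread("pics/top0.png"))),"t10",edge(G(cv2.imread("pics/t10.png"))))
T=[cams.capture("top") for _ in range(6)]
print("now",[edge(G(t)) for t in T])
p=proj("top",[[.5+.0,0,0]]);d=np.array([np.cos(1.43),np.sin(1.43),0]);q=proj("top",[np.array([.546,-.04,.1]),np.array([.546,-.04,.1])+.01*d]);print("px/10mm",np.linalg.norm(q[1]-q[0]))
for n in("glue_bottle","vial_2","loupe"):print(n,[np.round(x["point"]).tolist() for x in nets.boxes_of("top",n)][:1])
E
```

```text
free 373.25 t10 371.55
now [371.55, 371.55, 371.55, 371.55, 371.55, 371.55]
px/10mm 5.553396995239383
glue_bottle [[268.0, 133.0]]
vial_2 [[301.0, 299.0]]
loupe [[162.0, 186.0]]
```

```bash
python3 -c "
from station import ctrl
print(ctrl.job_done(),ctrl.sense()['time'])"
```

```text
the job is handed in; nothing more can be done
the job is handed in; nothing more can be done
```

The clip is snapped on the rail, pushed up against the stop's sleeve, and released. I handed the job in; no verdict is reported. The last reading before hand-in was under 30 s of the 72 s.

- **Snap:** The push peaked at about 10 N, which I estimate as about 20 mm of rail sink (limit 34 mm), then fell to 3.5 N at the snap. A second press on the crown gave 4.6 N where a fully home clip should give about 5.0 N, so it is home within about 1 mm.
- **Slide and sleeve:** After release, the camera shows the clip upright and motionless, with the sleeve pressed in about 3 to 3.7 mm (allowed 1.5 to 8.5 mm). Repeat pictures gave the same edge each time.
- **Clearance:** The gripper is well clear of everything. The glue bottle, vial and loupe are within about 5 mm of where they started.

**Checks that disagreed:**
- The force signal was too noisy to feel the sleeve clearly. A possible first contact would mean up to about 7 mm of press.
- Between two of the pictures the clip seems to have moved about 1.7 mm for a 3.1 mm move of the arm.

I relied on the view after release; all of these values are within the allowed range.

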